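Fit the slicer blade over its pin and bolt it in

TASK

Fit the loose blade into the vegetable slicer: lay it flat in the bed, notch end first (away from the robot), and slide it gently home with the notch fully over the locating pin and the blade square to the bed; the pin may stand to either side of the middle, so feel for it and never press or push the blade against the slicer with more than about 40 N. Then slide the bolt fully across behind the blade and let go, leaving the bowl, cup and jar where they are.

Things in the scene. Friction and masses are not known exactly. Their poses are not given: they have to be found in the camera images.
- blade_grip (a point): The blade: flat steel plate 90 (its x) x 66 (y) x 5 thick, about 120 g, with a black finger grip standing across its middle: 10 thick (x) x 36 long (y), from 5 to 29 above the underside. This point is inside the grip over the plate's centre, 15 above the underside; z is up. The +x end has the notch; the -y side is the sharp one.
- blade_notch (a point): Bottom (inner end) of the blade's open notch, on the underside, 31 to +x of the blade's centre; the notch is 9 wide (y), in the middle of the width, and 14 deep, open at the +x end (45 from the centre). Axes are the blade's.
- bed_center (a point): Centre of the fixed slicer's bed, on its surface, 30 above the worktop. White deck 130 (x) x 240 (y); +x is the way the blade slides in. Bed flat, 104 wide in y, open at its near end x = -65, lip 7 high at x = +57; on both sides in y raised tables, 5 high. Blade home: its centre at x = +1, its near end 2 clear of the bolt's path.
- pin_slot (a point): Middle of the slot in which the pin stands, on the bed, at bed x = +35; slicer axes. The pin: upright, square steel, 6 x 6, 7 high. It has been left anywhere from 16 to the -y to 16 to the +y side of this point; that is NOT measured, and it stays put when met. If it meets the blade's end beside the notch, the blade stops with its centre at bed x = -13.
- bolt_knob (a point): Mid-height (51 above the worktop) of the bolt's upright black knob, 14 in diameter, from 37 to 65 above the worktop; slicer axes. The bolt is a bar 10 wide along y at bed x = -51, from 38 to the -y side of the knob (round nose) to 22 to its +y side. A table 5 high begins 9 to its +x side, a lip 6 high 8 to its -x side.
- bolt (a joint): How far the bolt has been slid shut, in m: 0 = open (nose at bed y = +56), 0.050 = fully shut (stop), towards the slicer's -y. Sliding friction about 2.5 N; it stays where it is left. It passes behind the blade only if the blade is home.
- sugar_bowl_c (a point): Bystander: white sugar bowl, 67 across, 40 high; this point is on its axis 30 above the worktop.
- teacup_c (a point): Bystander: white teacup with a handle, 91 x 122 x 72; this point is 30 above the worktop.
- honey_jar_c (a point): Bystander: honey jar with a lid, 58 across, 68 high; this point is on its axis 30 above the worktop.

How it is judged:
By the outcome, as a careful person would: the job done as asked, in the order asked, and still so for the second after the job is handed in, with the robot touching nothing.
It also fails if it takes over 61 s, if anything falls off the work surface, if the arm or the gripper's body presses on something with over 40 N, if the wrist force passes 120 N, or if a joint passes its speed limit or range.

ROBOT

A 6-joint arm with a two-finger parallel gripper is mounted at the origin on a cart in front of the work surface, level with it; the furniture and walls round the work are solid. World frame = base frame: x ahead of the robot, y to its left, z up, the work surface at z = 0. Lengths are in mm, angles in rad, forces in N, time in s.
With the tool pointing down it reaches from about 400 to 825 mm from the base axis. Payload 7 kg.
Tool frame: the origin (TCP) lies on the centre line of the jaws, within the pads' length; the fingertips stand r.tip_reach ahead of it and the grasp point (between the pads) lies 6 mm ahead of it (r.tip_reach is the distance from the TCP to the fingertips, in mm); z points along the fingers, y is the line along which they close (so a half turn about z gives the same grasp; the last joint's range is limited). The gripper opens to 88 mm and grips with 3 to 60 N. Pads are 19 mm wide; open, the fingers measure 130 mm over their backs; the gripper's body (78 mm by 193 mm) begins 47 mm behind the grasp point.
Start: joints at [1.528, 0.359, 0.012, 0, -1.224, -0.288], TCP at [219.248, 638.377, 251.561] pointing down, gripper open.
Joint ranges: [-3.07, 3.07], [-1.43, 2.12], [-1.02, 1.25], [-3.03, 1.67], [-3.05, -0], [-3.03, 3.03]. Speed limits (rad/s): [2.39, 2.39, 3.01, 3.14, 3.14, 3.14].

INTERFACE

Orientations are given as a unit quaternion [x, y, z, w].
In Python, from workcell import r gives the robot as it stands. The module is installed in compiled form; this text tells all that it offers.
- The arm moves only by the tool step_arm, never from a script. Its argument "motion" is a list of rows, each an object of numbers: "dx", "dy", "dz": the shift along the tool's x, y, z normalised to -1 to 1, where 1 is 0.03 m; "rx", "ry", "rz": the turn, a rotation vector about the tool's x, y, z normalised to -1 to 1, where 1 is 10 degrees. In form: [{"dx": .., "dy": .., "dz": .., "rx": .., "ry": .., "rz": ..}, ...]. A call has 1 to 12 rows; each row shifts and turns the commanded pose from where the row before left it, along the tool's axes as they then stand; what a row does not reach is not made up. A row lasts 1/8 s, in which the tool goes at most 62.5 mm and 10.7 degrees, less where a joint would pass 70% of its speed; a pose out of reach is approached as far as the arm can. A call with a number of a shift or a turn outside -1 to 1 is refused whole. A call with a gripper value outside its range is refused whole. "fingers" is the opening, from 0 (shut) to 1 (fully open), set as the call begins (left out, the last holds). The fingers move at their own pace and stop on an object; "squeeze" is the grip in N (left out, the last holds). Time passes only in rows, so rows that do not move let the fingers close. It gives the time, the measured TCP pose, the force, the opening and the grip force at its end, in the units of the state.
- r.state(): the state, without advancing time (a new reading comes with each control period).
- r.snapshot(name): name is "scene" or "top"; returns the picture (420x560x3 uint8, red, green, blue); there is no depth.
- r.camera_model(name): a dict with "K" (3x3 intrinsics, pixels), "R" (3x3) and "t" (3): a world point X has camera coordinates R X + t. Camera axes: x right, y down, z forward; pixel columns grow to the right and rows downward; lengths in mm; the calibration is good to about 2 mm. A picture is of the moment at which its call begins. camera_model takes no time and is no camera call.
- r.sign_off(): hands the job in; it is judged then, once.
The state is a dict: "clock": time; "q": joint angles; "joint_vel": joint speeds; "joint_efforts": joint torques, N m; "eef_pos": TCP position; "tool_rot": TCP orientation; "wrist_force": force on the tool from outside, world axes, zero at the start; "moment": the same for the moment, N m; "gripper_width": finger opening in mm; "finger_force": force on a finger pad.
Only numpy, scipy, OpenCV 4.12 (cv2) and the standard library are available. Lean on these libraries where they do the work, as an engineer would, in place of code of your own. Each camera call takes 0.05 s, during which the arm holds its last target. There are 200 camera calls.

## Working session

There is one attempt and no reset: what is moved stays moved. The work goes in short steps, Python scripts to look and compute and a tool call to move; the robot and the scene stay as the last step left them, time stands still between calls to the robot, and variables do not carry over. Pictures are saved under pics/ and viewed, at most 10 in all, crops included, and the job is handed in when it is done.

Besides the shell and the picture viewer there is one more tool, called after ">>>" as a command line: name --argument value ..., lists and objects as JSON in quotes. step_arm: Moves the arm, as the interface text tells. Its arguments: {"type":"object","properties":{"motion":{"type":"array"},"fingers":{"type":"number"},"squeeze":{"type":"number"}},"required":["motion"]}

```bash
mkdir -p pics; python3 - <<'E'
from workcell import r
import cv2
for n in("scene","top"):
    im=r.snapshot(n); cv2.imwrite(f"pics/{n}0.png",im[:,:,::-1])
    c=r.camera_model(n); print(n,c["K"],c["R"],c["t"], -c["R"].T@c["t"])
print(r.state(), r.tip_reach)
E
```

```text
scene [[414.94589818   0.         285.8940664 ]
 [  0.         414.94589818 214.39506544]
 [  0.           0.           1.        ]] [[ 0.56710189 -0.82364471  0.00219806]
 [-0.62910469 -0.43487519 -0.64429097]
 [ 0.53162274  0.36399582 -0.76477729]] [-176.70470669  485.56239394  846.34574743] [ -44.25749085 -242.44917235  960.49788615]
top [[509.68675638   0.         283.45053277]
 [  0.         509.68675638 215.14327478]
 [  0.           0.           1.        ]] [[ 0.00662534 -0.99996618  0.004873  ]
 [-0.97819387 -0.00749255 -0.20755871]
 [ 0.2075882  -0.0033916  -0.97821043]] [ 160.32292433  580.89538288 1054.32233101] [ 348.30123462  168.24572615 1151.13773684]
{'clock': 0.1, 'q': array([ 1.52813510e+00,  3.59342961e-01,  1.11184915e-02, -2.88198379e-04,
       -1.22407772e+00, -2.88097867e-01]), 'joint_vel': array([ 0.00015638, -0.00159913,  0.0033793 ,  0.00072814, -0.00119474,
       -0.00068699]), 'joint_efforts': array([-4.60694446e-04, -5.84163129e+01,  2.93756765e+01,  7.01560244e+00,
        1.02333233e-02, -4.50303014e-05]), 'eef_pos': array([219.1140447 , 638.01812547, 250.68816539]), 'tool_rot': array([ 9.86347575e-01, -1.64675064e-01, -4.23016712e-05,  7.63854246e-04]), 'wrist_force': array([ 0.20765301, -1.47322932,  0.51939382]), 'moment': array([ 0.02565995,  0.0231897 , -0.03696001]), 'finger_force': 0.0, 'gripper_width': 87.69416772722244} 25.0
```

View pics/scene0.png

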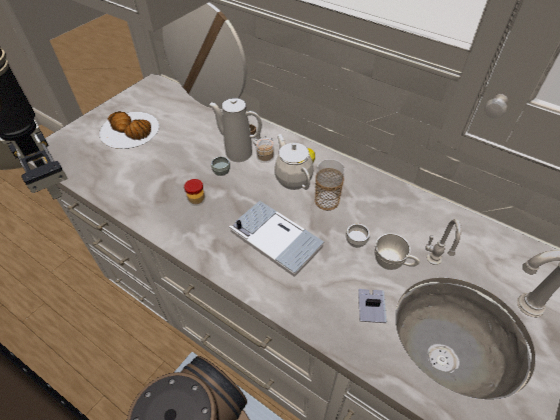

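View pics/top0.png

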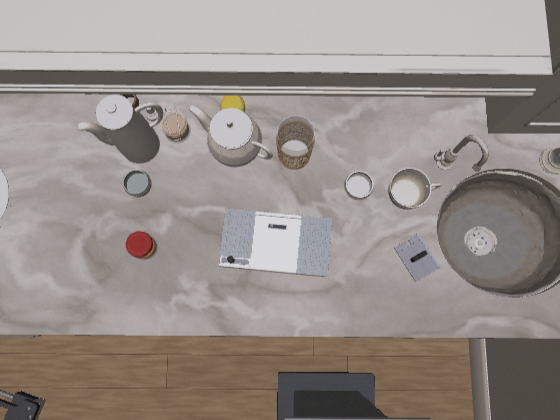

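The scene shows the slicer around top (275,243), the bolt knob at (231,260) and the blade with its black grip at (418,257). The jar is at (140,245), the bowl at (358,185) and the cup at (410,188).

```bash
python3 - <<'E'
import cv2,numpy as np
im=cv2.imread("pics/top0.png")
a=cv2.resize(im[200:285,210:340],None,fx=6,fy=6,interpolation=cv2.INTER_CUBIC)
b=cv2.resize(im[225:290,385:450],None,fx=6,fy=6,interpolation=cv2.INTER_CUBIC)
cv2.imwrite("pics/c1.png",a);cv2.imwrite("pics/c2.png",b)
E
```

```text
(no output)
```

View pics/c1.png

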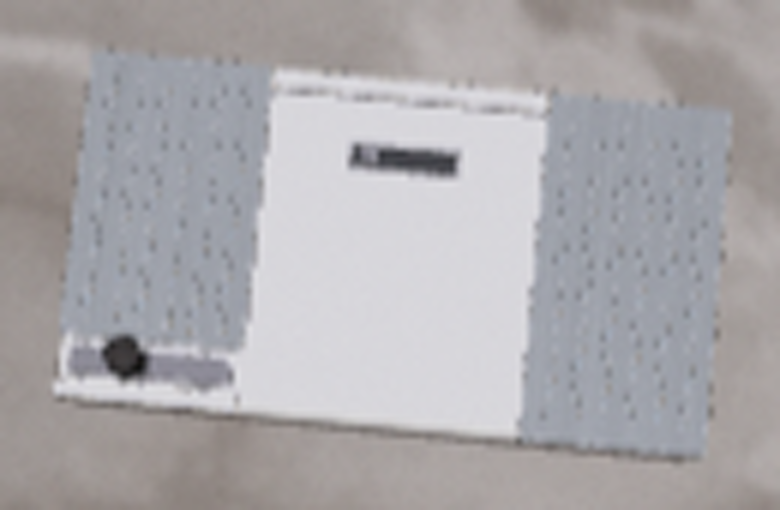

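View pics/c2.png

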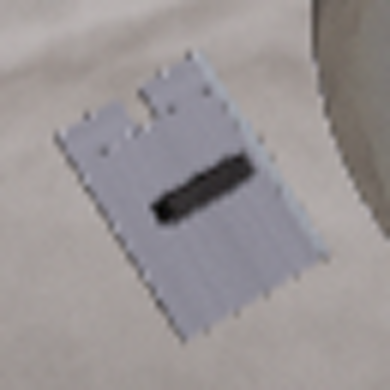

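The crops show the pin as a light patch at the slot's left (+y) end, near crop (371,157), with the slot running from 350 to 459. The blade's notch end points up and left.

```bash
cat > g.py <<'E'
import numpy as np
from workcell import r
def cast(name,uv,z):
    c=r.camera_model(name); R=np.array(c["R"]);C=-R.T@np.array(c["t"])
    d=(R.T@np.linalg.inv(c["K"])@np.c_[np.atleast_2d(uv),np.ones(len(np.atleast_2d(uv)))].T).T
    return C+d*((z-C[2])/d[:,2])[:,None]
def proj(name,X):
    c=r.camera_model(name); p=(c["K"]@(c["R"]@np.atleast_2d(X).T+np.array(c["t"])[:,None])).T
    return p[:,:2]/p[:,2:]
E
python3 - <<'E'
from g import *
import cv2
def crop(p,o): return (np.array(p,float)+.5)/6-.5+np.array(o)
o=(210,200)
T=cast("top",crop([(92,52),(733,110),(703,457),(57,395)],o),35); print("tables\n",T.round(1))
for e in (T[0]-T[1],T[3]-T[2]): print(np.degrees(np.arctan2(-e[0],e[1])),np.hypot(*e[:2]))
for e in (T[0]-T[3],T[1]-T[2]): print(np.degrees(np.arctan2(e[1],e[0])),np.hypot(*e[:2]))
c=T.mean(0)
S=cast("top",crop([(350,157),(459,163),(371,157)],o),30);print("slot",S.round(1))
P=cast("top",crop([(371,157)],o),36);print("pin",P)
K=cast("top",crop([(125,356)],o),65);print("knob",K)
o=(385,225)
B=cast("top",crop([(57,135),(193,50),(328,258),(185,342)],o),5);print("blade",B.round(1),B.mean(0))
for i,j in ((0,1),(3,2)):
    e=B[i]-B[j];print(np.degrees(np.arctan2(-e[0],e[1])),np.hypot(*e[:2]))
for i,j in ((0,3),(1,2)):
    e=B[i]-B[j];print(np.degrees(np.arctan2(e[1],e[0])),np.hypot(*e[:2]))
G=cast("top",crop([(155,212),(250,163)],o),29);print("grip",G,G.mean(0))
# same in scene: masks of black
im=cv2.imread("pics/scene0.png")
for n,(x0,y0,x1,y1),z in (("grip",(355,285,390,325),25),("knob",(228,212,252,240),51)):
    m=(im[y0:y1,x0:x1].max(2)<55).astype(np.uint8); M=cv2.moments(m,True)
    uv=(x0+M["m10"]/M["m00"],y0+M["m01"]/M["m00"]);print(n,M["m00"],cast("scene",[uv],z))
im=cv2.imread("pics/top0.png")
for n,(x0,y0,x1,y1),z in (("grip",(405,243,432,270),27),("knob",(224,252,240,268),62)):
    m=(im[y0:y1,x0:x1].max(2)<55).astype(np.uint8); M=cv2.moments(m,True)
    uv=(x0+M["m10"]/M["m00"],y0+M["m01"]/M["m00"]);print(n,M["m00"],cast("top",[uv],z))
E
```

```text
tables
 [[600.  295.8  35. ]
 [579.6  56.3  35. ]
 [450.5  68.9  35. ]
 [471.5 304.7  35. ]]
-4.8488804887606785 240.39128822591584
-5.068501907029882 236.71064259721535
-3.9463692922737725 128.80952380122628
-5.579274398627769 129.71142071239487
slot [[561.7 199.   30. ]
 [559.7 158.3  30. ]
 [561.7 191.1  30. ]]
pin [[560.60042936 191.01274524  36.        ]]
knob [[482.23824187 277.25073428  65.        ]]
blade [[ 519.3  -87.5    5. ]
 [ 552.3 -140.6    5. ]
 [ 473.4 -187.5    5. ]
 [ 441.7 -132.3    5. ]] [ 496.688225   -136.97128007    5.        ]
31.89502217688158 62.5445119930859
29.898487744143942 63.72613378893704
30.007647252227667 89.64350624164966
30.765996997445633 91.83286078632736
grip [[ 487.33445438 -117.18233558   29.        ]
 [ 505.78888323 -153.194932     29.        ]] [ 496.56166881 -135.18863379   29.        ]
grip 89.0 [[ 492.08761473 -138.60130378   25.        ]]
knob 28.0 [[482.9415643  279.15643085  51.        ]]
grip 63.0 [[ 496.61587361 -135.82958683   27.        ]]
knob 12.0 [[479.38798356 276.56832758  62.        ]]
```

```bash
cat >> g.py <<'E'
def plan(x,y,z,alpha=None):
    "shift in tool axes (units of 30 mm) and turn about tool z (units of 10 deg) to a world target"
    from scipy.spatial.transform import Rotation as Ro
    s=r.state(); R=Ro.from_quat(s["tool_rot"]).as_matrix()
    a=np.degrees(np.arctan2(R[1,0],R[0,0])); d=R.T@(np.array([x,y,z])-s["eef_pos"])
    print("t",round(s["clock"],2),"pos",s["eef_pos"].round(1),"alpha",round(a,2),"tilt",R[:2,2].round(4),"F",s["wrist_force"].round(1),"w",round(s["gripper_width"],1),
      "shift",(d/30).round(3),"turn",None if alpha is None else round((a-alpha)/10,3))
def bed(x,y,a=-4.9,c=(525.6,181.6)):
    t=np.radians(a);return c[0]+x*np.cos(t)-y*np.sin(t),c[1]+x*np.sin(t)+y*np.cos(t)
E
```

>>> step_arm --motion '[{"rz": 1}, {"rz": 1}, {"rz": 1}, {"rz": 1}, {"dx": 0.97, "dy": -0.2}, {"dx": 0.97, "dy": -0.2}, {"dx": 0.97, "dy": -0.2}, {"dx": 0.97, "dy": -0.2}, {"dx": 0.97, "dy": -0.2}, {"dx": 0.97, "dy": -0.2}, {"dx": 0.97, "dy": -0.2}, {"dx": 0.97, "dy": -0.2}]' --fingers 0.6

```text
$.motion[0]: bad value
```

>>> step_arm --motion '[{"dx": 0.97, "dy": -0.2}, {"dx": 0.97, "dy": -0.2}, {"dx": 0.97, "dy": -0.2}, {"dx": 0.97, "dy": -0.2}, {"dx": 0.97, "dy": -0.2}, {"dx": 0.95, "dy": 0.52}, {"dx": 0.95, "dy": 0.52}, {"dx": 0.95, "dy": 0.52}, {"dx": 0.95, "dy": 0.52}, {"dx": 0.95, "dy": 0.52}, {"dx": 0.95, "dy": 0.52}, {"dx": 0.95, "dy": 0.52}]'

```text
$.motion[0]: bad value
```

```bash
python3 -c "
from g import *
plan(496.7,-136,130,-59.5)"
```

```text
t 0.1 pos [219.1 638.  250.7] alpha -18.96 tilt [-0.0003 -0.0015] F [ 0.2 -1.5  0.5] w 87.7 shift [17.132 21.389  4.058] turn 4.054
```

>>> step_arm --motion '[{"dx": 0, "dy": 0, "dz": 0, "rx": 0, "ry": 0, "rz": 1}, {"dx": 0, "dy": 0, "dz": 0, "rx": 0, "ry": 0, "rz": 1}, {"dx": 0, "dy": 0, "dz": 0, "rx": 0, "ry": 0, "rz": 1}, {"dx": 0, "dy": 0, "dz": 0, "rx": 0, "ry": 0, "rz": 1}, {"dx": 0.97, "dy": -0.2, "dz": 0, "rx": 0, "ry": 0, "rz": 0}, {"dx": 0.97, "dy": -0.2, "dz": 0, "rx": 0, "ry": 0, "rz": 0}, {"dx": 0.97, "dy": -0.2, "dz": 0, "rx": 0, "ry": 0, "rz": 0}, {"dx": 0.97, "dy": -0.2, "dz": 0, "rx": 0, "ry": 0, "rz": 0}, {"dx": 0.97, "dy": -0.2, "dz": 0, "rx": 0, "ry": 0, "rz": 0}, {"dx": 0.97, "dy": -0.2, "dz": 0, "rx": 0, "ry": 0, "rz": 0}, {"dx": 0.97, "dy": -0.2, "dz": 0, "rx": 0, "ry": 0, "rz": 0}, {"dx": 0.97, "dy": -0.2, "dz": 0, "rx": 0, "ry": 0, "rz": 0}]' --fingers 0.6

```text
clock: 1.6
eef_pos: [381.9, 461.5, 251.9]
tool_rot: [0.871, -0.492, -0.0, -0.0]
wrist_force: [0.3, -0.5, 0.3]
gripper_width: 52.4
finger_force: 0.0
```

```bash
python3 -c "
from g import *
plan(496.7,-136,130,-59.5)"
```

```text
t 1.6 pos [381.9 461.5 251.9] alpha -58.96 tilt [0.0002 0.0004] F [ 0.3 -0.5  0.3] w 52.4 shift [19.038  6.99   4.055] turn 0.054
```

>>> step_arm --motion '[{"dx": 0.95, "dy": 0.35, "dz": 0, "rx": 0, "ry": 0, "rz": 0.05}, {"dx": 0.95, "dy": 0.35, "dz": 0, "rx": 0, "ry": 0, "rz": 0}, {"dx": 0.95, "dy": 0.35, "dz": 0, "rx": 0, "ry": 0, "rz": 0}, {"dx": 0.95, "dy": 0.35, "dz": 0, "rx": 0, "ry": 0, "rz": 0}, {"dx": 0.95, "dy": 0.35, "dz": 0, "rx": 0, "ry": 0, "rz": 0}, {"dx": 0.95, "dy": 0.35, "dz": 0, "rx": 0, "ry": 0, "rz": 0}, {"dx": 0.95, "dy": 0.35, "dz": 0, "rx": 0, "ry": 0, "rz": 0}, {"dx": 0.95, "dy": 0.35, "dz": 0, "rx": 0, "ry": 0, "rz": 0}, {"dx": 0.95, "dy": 0.35, "dz": 0, "rx": 0, "ry": 0, "rz": 0}, {"dx": 0.95, "dy": 0.35, "dz": 0, "rx": 0, "ry": 0, "rz": 0}, {"dx": 0.95, "dy": 0.35, "dz": 0, "rx": 0, "ry": 0, "rz": 0}, {"dx": 0.95, "dy": 0.35, "dz": 0, "rx": 0, "ry": 0, "rz": 0}]'

```text
clock: 3.1
eef_pos: [445.8, 103.2, 251.8]
tool_rot: [0.868, -0.496, 0.0, -0.0]
wrist_force: [0.4, 0.9, -0.4]
gripper_width: 52.5
finger_force: 0.0
```

>>> step_arm --motion '[{"dx": 0.95, "dy": 0.35, "dz": 0, "rx": 0, "ry": 0, "rz": 0}, {"dx": 0.95, "dy": 0.35, "dz": 0, "rx": 0, "ry": 0, "rz": 0}, {"dx": 0.95, "dy": 0.35, "dz": 0, "rx": 0, "ry": 0, "rz": 0}, {"dx": 0.95, "dy": 0.35, "dz": 0.5, "rx": 0, "ry": 0, "rz": 0}, {"dx": 0.95, "dy": 0.35, "dz": 0.5, "rx": 0, "ry": 0, "rz": 0}, {"dx": 0.95, "dy": 0.35, "dz": 0.8, "rx": 0, "ry": 0, "rz": 0}, {"dx": 0.95, "dy": 0.35, "dz": 0.8, "rx": 0, "ry": 0, "rz": 0}, {"dx": 0.95, "dy": 0.35, "dz": 0.8, "rx": 0, "ry": 0, "rz": 0}, {"dx": 0, "dy": 0, "dz": 0.6, "rx": 0, "ry": 0, "rz": 0}, {"dx": 0, "dy": 0, "dz": 0, "rx": 0, "ry": 0, "rz": 0}, {"dx": 0, "dy": 0, "dz": 0, "rx": 0, "ry": 0, "rz": 0}]'

```text
clock: 4.47
eef_pos: [489.7, -134.1, 132.4]
tool_rot: [0.869, -0.496, 0.0, -0.0]
wrist_force: [0.6, -0.1, -0.5]
gripper_width: 52.5
finger_force: 0.0
```

```bash
python3 -c "
from g import *
plan(496.5,-136,32,-59.4)"
```

```text
t 4.47 pos [ 489.7 -134.1  132.4] alpha -59.43 tilt [ 0.0011 -0.0002] F [ 0.6 -0.1 -0.5] w 52.5 shift [ 0.166 -0.16   3.348] turn -0.003
```

>>> step_arm --motion '[{"dx": 0.17, "dy": -0.16, "dz": 0.8, "rx": 0, "ry": 0, "rz": 0}, {"dx": 0, "dy": 0, "dz": 0.8, "rx": 0, "ry": 0, "rz": 0}, {"dx": 0, "dy": 0, "dz": 0.7, "rx": 0, "ry": 0, "rz": 0}, {"dx": 0, "dy": 0, "dz": 0.6, "rx": 0, "ry": 0, "rz": 0}, {"dx": 0, "dy": 0, "dz": 0.4, "rx": 0, "ry": 0, "rz": 0}, {"dx": 0, "dy": 0, "dz": 0, "rx": 0, "ry": 0, "rz": 0}, {"dx": 0, "dy": 0, "dz": 0, "rx": 0, "ry": 0, "rz": 0}]'

```text
clock: 5.35
eef_pos: [496.9, -135.7, 33.4]
tool_rot: [0.869, -0.496, 0.001, -0.0]
wrist_force: [-0.3, -0.3, 0.6]
gripper_width: 52.8
finger_force: 0.0
```

>>> step_arm --motion '[{"dx": 0, "dy": 0, "dz": 0, "rx": 0, "ry": 0, "rz": 0}, {"dx": 0, "dy": 0, "dz": 0, "rx": 0, "ry": 0, "rz": 0}, {"dx": 0, "dy": 0, "dz": 0, "rx": 0, "ry": 0, "rz": 0}, {"dx": 0, "dy": 0, "dz": 0, "rx": 0, "ry": 0, "rz": 0}, {"dx": 0, "dy": 0, "dz": 0, "rx": 0, "ry": 0, "rz": 0}, {"dx": 0, "dy": 0, "dz": 0, "rx": 0, "ry": 0, "rz": 0}, {"dx": 0, "dy": 0, "dz": 0, "rx": 0, "ry": 0, "rz": 0}, {"dx": 0, "dy": 0, "dz": 0, "rx": 0, "ry": 0, "rz": 0}]' --fingers 0 --squeeze 30

```text
clock: 6.35
eef_pos: [496.2, -135.9, 32.6]
tool_rot: [0.868, -0.496, -0.0, 0.0]
wrist_force: [-1.9, 0.5, 0.2]
gripper_width: 9.8
finger_force: 30.0
```

```bash
python3 -c "
from g import *
plan(496.5,-136,110,-94.9)"
```

```text
t 6.35 pos [ 496.2 -135.9   32.6] alpha -59.46 tilt [-0.0002 -0.    ] F [-1.9  0.5  0.2] w 9.8 shift [ 0.009 -0.007 -2.582] turn 3.544
```

>>> step_arm --motion '[{"dx": 0, "dy": 0, "dz": -0.5, "rx": 0, "ry": 0, "rz": 0}, {"dx": 0, "dy": 0, "dz": -0.8, "rx": 0, "ry": 0, "rz": 0}, {"dx": 0, "dy": 0, "dz": -0.8, "rx": 0, "ry": 0, "rz": 0.54}, {"dx": 0, "dy": 0, "dz": 0, "rx": 0, "ry": 0, "rz": 1}, {"dx": 0, "dy": 0, "dz": 0, "rx": 0, "ry": 0, "rz": 1}, {"dx": 0, "dy": 0, "dz": 0, "rx": 0, "ry": 0, "rz": 1}, {"dx": 0, "dy": 0, "dz": 0, "rx": 0, "ry": 0, "rz": 0}, {"dx": 0, "dy": 0, "dz": 0, "rx": 0, "ry": 0, "rz": 0}]'

```text
clock: 7.35
eef_pos: [496.4, -135.8, 96.0]
tool_rot: [-0.678, 0.735, -0.0, 0.0]
wrist_force: [0.8, 0.1, -1.0]
gripper_width: 9.7
finger_force: 30.0
```

```bash
python3 -c "
from g import *
plan(*bed(-25,12.4),95,-94.9)"
```

```text
t 7.35 pos [ 496.4 -135.8   96. ] alpha -94.63 tilt [0.0006 0.0001] F [ 0.8  0.1 -1. ] w 9.7 shift [-11.042   0.715   0.035] turn 0.027
```

>>> step_arm --motion '[{"dx": -1, "dy": 0.06, "dz": 0, "rx": 0, "ry": 0, "rz": 0.03}, {"dx": -1, "dy": 0.06, "dz": 0, "rx": 0, "ry": 0, "rz": 0}, {"dx": -1, "dy": 0.06, "dz": 0, "rx": 0, "ry": 0, "rz": 0}, {"dx": -1, "dy": 0.06, "dz": 0, "rx": 0, "ry": 0, "rz": 0}, {"dx": -1, "dy": 0.06, "dz": 0, "rx": 0, "ry": 0, "rz": 0}, {"dx": -1, "dy": 0.06, "dz": 0, "rx": 0, "ry": 0, "rz": 0}, {"dx": -1, "dy": 0.06, "dz": 0, "rx": 0, "ry": 0, "rz": 0}, {"dx": -1, "dy": 0.06, "dz": 0, "rx": 0, "ry": 0, "rz": 0}, {"dx": -1, "dy": 0.06, "dz": 0, "rx": 0, "ry": 0, "rz": 0}, {"dx": -1, "dy": 0.06, "dz": 0, "rx": 0, "ry": 0, "rz": 0}, {"dx": -1, "dy": 0.06, "dz": 0, "rx": 0, "ry": 0, "rz": 0}]'

```text
clock: 8.72
eef_pos: [506.0, 195.7, 95.7]
tool_rot: [-0.676, 0.737, -0.0, -0.0]
wrist_force: [-0.3, -0.2, -2.7]
gripper_width: 9.4
finger_force: 30.0
```

>>> step_arm --motion '[{"dx": 0, "dy": 0, "dz": 0, "rx": 0, "ry": 0, "rz": 0}, {"dx": 0, "dy": 0, "dz": 0, "rx": 0, "ry": 0, "rz": 0}]'

```text
clock: 8.98
eef_pos: [505.7, 194.3, 95.4]
tool_rot: [-0.675, 0.738, 0.0, -0.0]
wrist_force: [0.6, -0.5, -1.6]
gripper_width: 10.0
finger_force: 30.0
```

```bash
python3 -c "
from g import *
plan(*bed(-25,12.4),63,-94.9)
import cv2
a=r.snapshot('top')[:,:,::-1];b=r.snapshot('scene')[:,:,::-1]
a=cv2.resize(a[190:290,210:340],(780,600),interpolation=2)
cv2.imwrite('pics/t1.png',a)
cv2.imwrite('pics/s1.png',cv2.resize(b[190:280,220:340],(800,600),interpolation=2))"
```

```text
t 8.97 pos [505.7 194.3  95.4] alpha -95.05 tilt [-0.0006 -0.0004] F [ 0.6 -0.5 -1.6] w 10.0 shift [-0.048  0.136  1.081] turn -0.015
```

View pics/s1.png

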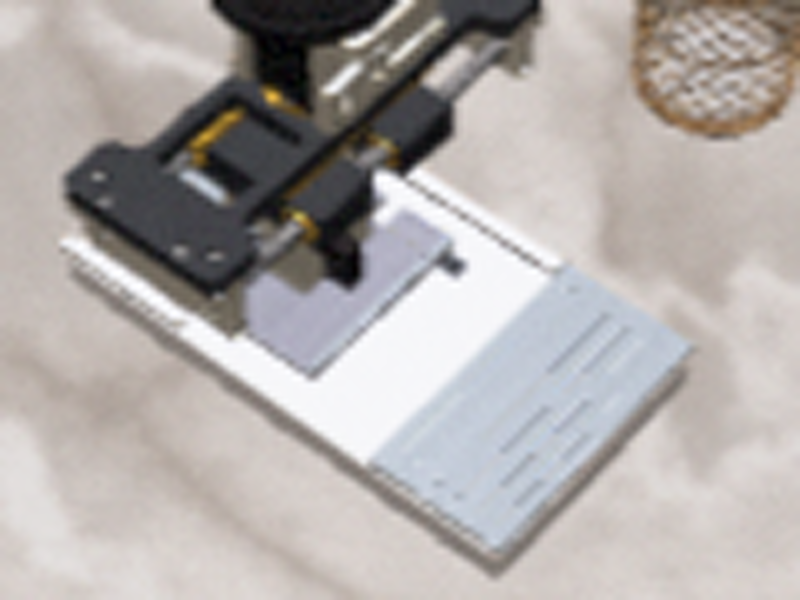

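The scene crop shows the held blade over the bed. Its near -y corner is at crop (310,373) and its far -y corner at (450,245).

```bash
python3 -c "
from g import *
k=600/90
uv=[((x+.5)*120/800-.5+220,(y+.5)*90/600-.5+190) for x,y in((312,371),(452,241))]
P=cast('scene',uv,65);print(P)
e=P[1]-P[0];print(np.degrees(np.arctan2(e[1],e[0])),np.hypot(*e[:2]))
t=np.radians(-4.9);R=np.array([[np.cos(t),np.sin(t)],[-np.sin(t),np.cos(t)]])
print((P[:,:2]-[525.6,181.6])@R.T,(np.array([505.7,194.3])-[525.6,181.6])@R.T)"
```

```text
[[460.5975248  165.69417479  65.        ]
 [546.89773802 157.22777387  65.        ]]
-5.60301899962893 86.71451289176636
[[-63.40628376 -21.40000556]
 [ 23.30170166 -22.46396561]] [-20.91206632  10.95378849]
```

>>> step_arm --motion '[{"dx": -0.05, "dy": 0.14, "dz": 0.4, "rx": 0, "ry": 0, "rz": 0}, {"dx": 0, "dy": 0, "dz": 0.4, "rx": 0, "ry": 0, "rz": 0}, {"dx": 0, "dy": 0, "dz": 0.2, "rx": 0, "ry": 0, "rz": 0}, {"dx": 0, "dy": 0, "dz": 0, "rx": 0, "ry": 0, "rz": 0}, {"dx": 0, "dy": 0, "dz": 0, "rx": 0, "ry": 0, "rz": 0}]'

```text
clock: 9.7
eef_pos: [502.2, 196.6, 65.6]
tool_rot: [-0.675, 0.738, -0.0, 0.0]
wrist_force: [-1.1, -0.4, -1.0]
gripper_width: 9.6
finger_force: 30.0
```

>>> step_arm --motion '[{"dx": 0, "dy": 0, "dz": 0.05, "rx": 0, "ry": 0, "rz": 0}, {"dx": 0, "dy": 0, "dz": 0, "rx": 0, "ry": 0, "rz": 0}]'

```text
clock: 9.95
eef_pos: [502.0, 196.5, 64.2]
tool_rot: [-0.675, 0.738, 0.0, 0.0]
wrist_force: [0.8, -0.5, 0.2]
gripper_width: 10.0
finger_force: 30.0
```

```bash
python3 -c "
from g import *
plan(*bed(-14,12.4),62.6,-94.9)"
```

```text
t 9.95 pos [502.  196.5  64.2] alpha -95.15 tilt [0.0002 0.0002] F [ 0.8 -0.5  0.2] w 10.0 shift [ 0.014 -0.359  0.053] turn -0.025
```

>>> step_arm --motion '[{"dx": 0, "dy": 0, "dz": 0.03, "rx": 0, "ry": 0, "rz": 0}, {"dx": 0, "dy": 0, "dz": 0, "rx": 0, "ry": 0, "rz": 0}]'

```text
clock: 10.2
eef_pos: [501.9, 196.4, 63.2]
tool_rot: [-0.675, 0.738, -0.0, -0.0]
wrist_force: [0.5, -0.8, -1.7]
gripper_width: 9.8
finger_force: 30.0
```

>>> step_arm --motion '[{"dx": 0, "dy": 0, "dz": 0.03, "rx": 0, "ry": 0, "rz": 0}, {"dx": 0, "dy": 0, "dz": 0, "rx": 0, "ry": 0, "rz": 0}]'

```text
clock: 10.45
eef_pos: [502.1, 196.5, 62.5]
tool_rot: [-0.675, 0.738, -0.0, 0.0]
wrist_force: [-1.4, -0.6, 2.9]
gripper_width: 9.9
finger_force: 30.0
```

>>> step_arm --motion '[{"dx": 0, "dy": -0.08, "dz": 0, "rx": 0, "ry": 0, "rz": -0.01}, {"dx": 0, "dy": -0.08, "dz": 0, "rx": 0, "ry": 0, "rz": 0}, {"dx": 0, "dy": -0.06, "dz": 0, "rx": 0, "ry": 0, "rz": 0}, {"dx": 0, "dy": -0.06, "dz": 0, "rx": 0, "ry": 0, "rz": 0}, {"dx": 0, "dy": 0, "dz": 0, "rx": 0, "ry": 0, "rz": 0}]'

```text
clock: 11.08
eef_pos: [510.6, 195.7, 62.5]
tool_rot: [-0.675, 0.738, -0.0, 0.0]
wrist_force: [-2.5, 0.2, 4.7]
gripper_width: 10.0
finger_force: 30.0
```

>>> step_arm --motion '[{"dx": 0, "dy": -0.05, "dz": 0, "rx": 0, "ry": 0, "rz": 0}, {"dx": 0, "dy": -0.05, "dz": 0, "rx": 0, "ry": 0, "rz": 0}, {"dx": 0, "dy": 0, "dz": 0, "rx": 0, "ry": 0, "rz": 0}]'

```text
clock: 11.45
eef_pos: [513.5, 195.5, 62.5]
tool_rot: [-0.675, 0.738, -0.0, 0.0]
wrist_force: [-2.9, -0.6, 5.2]
gripper_width: 9.6
finger_force: 30.0
```

```bash
python3 -c "
from g import *
plan(*bed(1,12.4),62.6,-94.9)"
```

```text
t 11.45 pos [513.5 195.5  62.5] alpha -95.05 tilt [0.0001 0.    ] F [-2.9 -0.6  5.2] w 9.6 shift [ 0.012 -0.474 -0.002] turn -0.015
```

>>> step_arm --motion '[{"dx": 0, "dy": -0.04, "dz": 0, "rx": 0, "ry": 0, "rz": 0}, {"dx": 0, "dy": 0, "dz": 0, "rx": 0, "ry": 0, "rz": 0}]'

```text
clock: 11.7
eef_pos: [514.1, 195.3, 62.5]
tool_rot: [-0.675, 0.738, 0.0, -0.0]
wrist_force: [-6.9, 0.9, 8.0]
gripper_width: 9.9
finger_force: 30.0
```

>>> step_arm --motion '[{"dx": 0, "dy": -0.04, "dz": 0, "rx": 0, "ry": 0, "rz": 0}, {"dx": 0, "dy": 0, "dz": 0, "rx": 0, "ry": 0, "rz": 0}]'

```text
clock: 11.95
eef_pos: [514.4, 195.2, 62.5]
tool_rot: [-0.675, 0.738, 0.001, -0.001]
wrist_force: [-12.0, 3.3, 12.2]
gripper_width: 9.7
finger_force: 30.0
```

>>> step_arm --motion '[{"dx": 0, "dy": -0.04, "dz": 0, "rx": 0, "ry": 0, "rz": 0}, {"dx": 0, "dy": 0, "dz": 0, "rx": 0, "ry": 0, "rz": 0}]'

```text
clock: 12.2
eef_pos: [514.7, 195.0, 62.5]
tool_rot: [-0.675, 0.738, 0.001, -0.002]
wrist_force: [-16.1, 4.6, 15.6]
gripper_width: 9.9
finger_force: 30.0
```

```bash
python3 -c "
from g import *
plan(*bed(1,12.4),62.6,-94.9);s=r.state();print(s['moment'],s['tool_rot'])
import cv2
im=cv2.imread('pics/top0.png')[222:232,266:290]
print(im.max(2))"
```

```text
t 12.2 pos [514.7 195.   62.5] alpha -95.07 tilt [-0.0035 -0.0007] F [-16.1   4.6  15.6] w 9.9 shift [-0.    -0.434 -0.005] turn -0.017
[1.81515697 5.76852514 0.07194607] [-0.67512886  0.73769763  0.00094506 -0.00152851]
[[220 219 219 219 219 218 220 219 220 219 220 219 219 218 219 218 219 218
  219 219 219 220 219 219]
 [218 220 210 196 202 205 206 211 211 212 219 219 220 219 218 219 219 219
  219 219 220 219 218 219]
 [219 218 185 104 144 161 161 159 157 161 187 189 193 193 194 195 202 202
  211 211 211 219 220 219]
 [219 218 171  79 132 148 153  77  76  78  74  79 100 102 101 103 128 132
  158 160 177 220 219 219]
 [218 216 136  79 113 130 145  76  77  77  78  77  75  76  77  77  76  76
   76  82 166 218 219 219]
 [219 217 145 132 125 115 116  91  93  90  77  77  74  76  75  74  76  76
   75  84 189 219 219 219]
 [220 219 201 200 199 181 180 164 164 163 152 149 129 130 129 106 109  86
   92  99 188 219 220 219]
 [218 219 219 219 219 218 219 219 218 219 218 218 194 201 199 176 178 159
  165 166 201 218 220 218]
 [219 218 218 218 219 220 220 218 219 219 220 220 219 219 219 219 219 219
  220 219 220 219 219 218]
 [219 219 219 219 219 219 219 220 220 219 219 220 219 219 219 219 219 219
  219 219 218 219 219 219]]
```

>>> step_arm --motion '[{"dx": 0, "dy": 0.08, "dz": 0, "rx": 0, "ry": 0, "rz": 0}, {"dx": 0, "dy": 0.06, "dz": 0, "rx": 0, "ry": 0, "rz": 0}, {"dx": -0.06, "dy": 0, "dz": 0, "rx": 0, "ry": 0, "rz": 0}, {"dx": 0, "dy": 0, "dz": 0, "rx": 0, "ry": 0, "rz": 0}]'

```text
clock: 12.7
eef_pos: [513.2, 197.1, 62.5]
tool_rot: [-0.675, 0.738, -0.0, -0.0]
wrist_force: [-0.5, -3.4, 7.3]
gripper_width: 10.2
finger_force: 30.0
```

```bash
python3 -c "
from g import *
plan(*bed(1,14.2),62.6,-94.9);s=r.state();print(s['moment'])"
```

```text
t 12.7 pos [513.2 197.1  62.5] alpha -95.05 tilt [ 0.0002 -0.0004] F [-0.5 -3.4  7.3] w 10.2 shift [ 0.005 -0.489 -0.003] turn -0.015
[-0.88108622  0.23922979 -0.04389427]
```

>>> step_arm --motion '[{"dx": 0, "dy": -0.06, "dz": 0, "rx": 0, "ry": 0, "rz": 0}, {"dx": 0, "dy": -0.04, "dz": 0, "rx": 0, "ry": 0, "rz": 0}, {"dx": 0, "dy": 0, "dz": 0, "rx": 0, "ry": 0, "rz": 0}]'

```text
clock: 13.08
eef_pos: [515.6, 197.0, 62.5]
tool_rot: [-0.675, 0.738, 0.0, -0.0]
wrist_force: [-4.1, 0.9, 8.6]
gripper_width: 9.8
finger_force: 30.0
```

>>> step_arm --motion '[{"dx": 0, "dy": -0.05, "dz": 0, "rx": 0, "ry": 0, "rz": 0}, {"dx": 0, "dy": 0, "dz": 0, "rx": 0, "ry": 0, "rz": 0}]'

```text
clock: 13.32
eef_pos: [517.1, 196.9, 62.5]
tool_rot: [-0.675, 0.738, 0.0, -0.0]
wrist_force: [-5.1, -0.3, 8.4]
gripper_width: 9.8
finger_force: 30.0
```

>>> step_arm --motion '[{"dx": 0, "dy": -0.05, "dz": -0.01, "rx": 0, "ry": 0, "rz": 0}, {"dx": 0, "dy": -0.05, "dz": 0, "rx": 0, "ry": 0, "rz": 0}, {"dx": 0, "dy": -0.05, "dz": 0, "rx": 0, "ry": 0, "rz": 0}, {"dx": 0, "dy": 0, "dz": 0, "rx": 0, "ry": 0, "rz": 0}]'

```text
clock: 13.82
eef_pos: [522.0, 196.5, 62.5]
tool_rot: [-0.675, 0.738, -0.0, 0.0]
wrist_force: [-2.6, -0.2, 4.9]
gripper_width: 9.9
finger_force: 30.0
```

>>> step_arm --motion '[{"dx": 0, "dy": -0.05, "dz": 0, "rx": 0, "ry": 0, "rz": 0}, {"dx": 0, "dy": -0.05, "dz": 0, "rx": 0, "ry": 0, "rz": 0}, {"dx": 0, "dy": 0, "dz": 0, "rx": 0, "ry": 0, "rz": 0}]'

```text
clock: 14.2
eef_pos: [525.1, 196.2, 62.5]
tool_rot: [-0.675, 0.738, -0.0, 0.0]
wrist_force: [-1.8, 1.3, 4.2]
gripper_width: 9.9
finger_force: 30.0
```

```bash
python3 -c "
from g import *
plan(*bed(1,14.2),62.6,-94.9);s=r.state();print(s['moment'])"
```

```text
t 14.2 pos [525.1 196.2  62.5] alpha -95.06 tilt [0.0002 0.    ] F [-1.8  1.3  4.2] w 9.9 shift [ 0.011 -0.093 -0.002] turn -0.016
[ 0.0248113   0.63823866 -0.02434329]
```

>>> step_arm --motion '[{"dx": 0, "dy": -0.05, "dz": 0, "rx": 0, "ry": 0, "rz": 0}, {"dx": 0, "dy": -0.03, "dz": 0, "rx": 0, "ry": 0, "rz": 0}, {"dx": 0, "dy": 0, "dz": 0, "rx": 0, "ry": 0, "rz": 0}]'

```text
clock: 14.58
eef_pos: [527.4, 196.1, 62.5]
tool_rot: [-0.675, 0.738, -0.0, 0.0]
wrist_force: [-2.6, -0.4, 3.2]
gripper_width: 10.2
finger_force: 30.0
```

>>> step_arm --motion '[{"dx": 0, "dy": -0.04, "dz": 0, "rx": 0, "ry": 0, "rz": 0}, {"dx": 0, "dy": 0, "dz": 0, "rx": 0, "ry": 0, "rz": 0}]'

```text
clock: 14.82
eef_pos: [528.0, 195.9, 62.5]
tool_rot: [-0.675, 0.738, 0.0, -0.0]
wrist_force: [-5.1, 1.5, 5.6]
gripper_width: 9.9
finger_force: 30.0
```

>>> step_arm --motion '[{"dx": 0, "dy": -0.04, "dz": 0, "rx": 0, "ry": 0, "rz": 0}, {"dx": 0, "dy": 0, "dz": 0, "rx": 0, "ry": 0, "rz": 0}]'

```text
clock: 15.08
eef_pos: [528.1, 195.8, 62.5]
tool_rot: [-0.675, 0.738, 0.001, -0.001]
wrist_force: [-10.8, 3.2, 9.4]
gripper_width: 9.9
finger_force: 30.0
```

>>> step_arm --motion '[{"dx": 0, "dy": 0.04, "dz": 0, "rx": 0, "ry": 0, "rz": 0}, {"dx": 0, "dy": 0, "dz": 0, "rx": 0, "ry": 0, "rz": 0}]'

```text
clock: 15.32
eef_pos: [528.0, 195.9, 62.5]
tool_rot: [-0.675, 0.738, 0.0, -0.0]
wrist_force: [-6.1, 1.5, 6.8]
gripper_width: 9.8
finger_force: 30.0
```

>>> step_arm --motion '[{"dx": 0, "dy": 0, "dz": 0, "rx": 0, "ry": 0, "rz": 0}, {"dx": 0, "dy": 0, "dz": 0, "rx": 0, "ry": 0, "rz": 0}, {"dx": 0, "dy": 0, "dz": 0, "rx": 0, "ry": 0, "rz": 0}, {"dx": 0, "dy": 0, "dz": 0, "rx": 0, "ry": 0, "rz": 0}]' --fingers 0.35

```text
clock: 15.82
eef_pos: [528.5, 195.9, 62.5]
tool_rot: [-0.675, 0.738, -0.0, 0.0]
wrist_force: [-0.2, 0.3, -0.0]
gripper_width: 30.4
finger_force: 0.0
```

>>> step_arm --motion '[{"dx": 0, "dy": 0, "dz": -0.5, "rx": 0, "ry": 0, "rz": 0}, {"dx": 0, "dy": 0, "dz": -0.9, "rx": 0, "ry": 0, "rz": 0}, {"dx": 0, "dy": 0, "dz": -0.9, "rx": 0, "ry": 0, "rz": 0}, {"dx": -1, "dy": 0.4, "dz": 0, "rx": 0, "ry": 0, "rz": 0}, {"dx": -1, "dy": 0.4, "dz": 0, "rx": 0, "ry": 0, "rz": 0}, {"dx": -1, "dy": 0.4, "dz": 0, "rx": 0, "ry": 0, "rz": 0}, {"dx": -1, "dy": 0.4, "dz": 0, "rx": 0, "ry": 0, "rz": 0}, {"dx": 0, "dy": 0, "dz": 0, "rx": 0, "ry": 0, "rz": 0}, {"dx": 0, "dy": 0, "dz": 0, "rx": 0, "ry": 0, "rz": 0}]' --fingers 0

```text
clock: 16.95
eef_pos: [491.2, 319.6, 132.2]
tool_rot: [-0.675, 0.737, 0.0, 0.0]
wrist_force: [-0.2, -0.8, -0.8]
gripper_width: 0.6
finger_force: 0.0
```

```bash
python3 -c "
from g import *
print(bed(-51,94)); plan(*bed(-51,116),72,-94.9)
import cv2
a=r.snapshot('top')[:,:,::-1];b=r.snapshot('scene')[:,:,::-1]
a=cv2.resize(a[200:290,220:340],(800,600),interpolation=2);cv2.imwrite('pics/t2.png',a)
cv2.imwrite('pics/s2.png',cv2.resize(b[190:280,220:340],(800,600),interpolation=2))"
```

```text
(np.float64(482.8155806691763), np.float64(279.61272092195094))
t 16.95 pos [491.2 319.6 132.2] alpha -95.03 tilt [0.0003 0.0003] F [-0.2 -0.8 -0.8] w 0.6 shift [0.619 0.163 2.006] turn -0.013
```

View pics/t2.png

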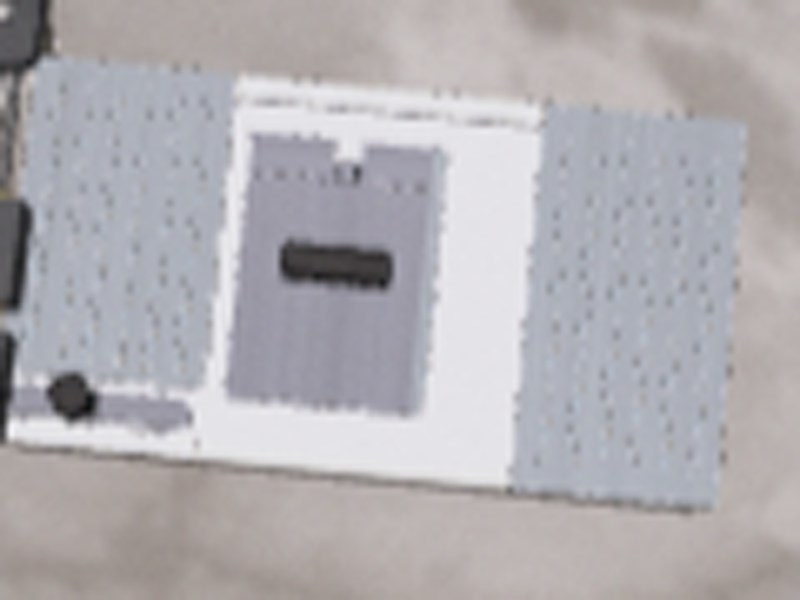

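View pics/s2.png

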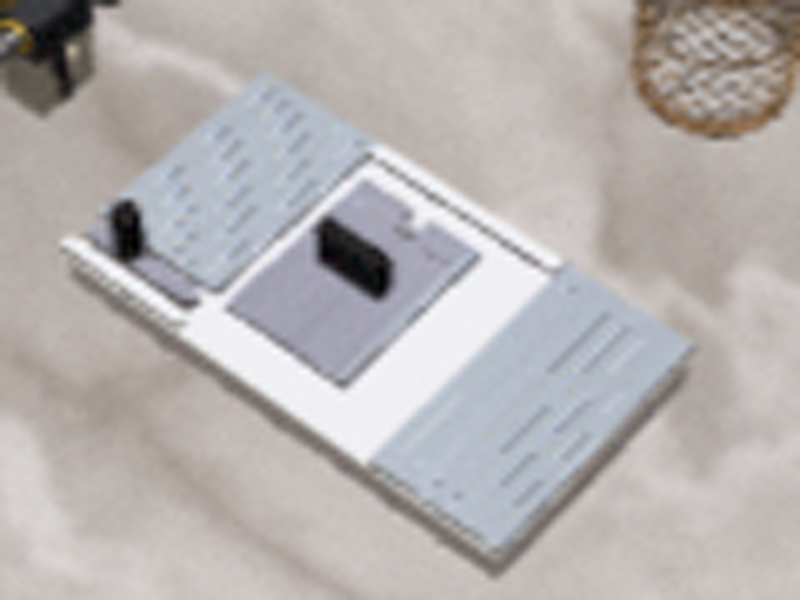

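The blade is home and square, with the pin at the notch bottom (top crop (347,173)). The near edge clears the bolt's path. Next is the bolt.

>>> step_arm --motion '[{"dx": 0.42, "dy": 0.16, "dz": 0, "rx": 0, "ry": 0, "rz": 0}, {"dx": 0, "dy": 0, "dz": 0.8, "rx": 0, "ry": 0, "rz": 0}, {"dx": 0, "dy": 0, "dz": 0.8, "rx": 0, "ry": 0, "rz": 0}, {"dx": 0, "dy": 0, "dz": 0.5, "rx": 0, "ry": 0, "rz": 0}, {"dx": 0, "dy": 0, "dz": 0, "rx": 0, "ry": 0, "rz": 0}, {"dx": 0, "dy": 0, "dz": 0, "rx": 0, "ry": 0, "rz": 0}]'

```text
clock: 17.8
eef_pos: [485.7, 307.7, 69.3]
tool_rot: [-0.675, 0.738, -0.0, 0.0]
wrist_force: [-0.0, -0.6, -0.3]
gripper_width: 0.5
finger_force: 0.0
```

```bash
python3 -c "
from g import *
plan(*bed(-51,62),69,-94.9)"
```

```text
t 17.8 pos [485.7 307.7  69.3] alpha -95.05 tilt [0.0007 0.0006] F [-0.  -0.6 -0.3] w 0.5 shift [2.009 0.01  0.009] turn -0.015
```

Slide it most of the way, then in small steps.

>>> step_arm --motion '[{"dx": 0.15, "dy": 0, "dz": 0, "rx": 0, "ry": 0, "rz": 0}, {"dx": 0.15, "dy": 0, "dz": 0, "rx": 0, "ry": 0, "rz": 0}, {"dx": 0.15, "dy": 0, "dz": 0, "rx": 0, "ry": 0, "rz": 0}, {"dx": 0.15, "dy": 0, "dz": 0, "rx": 0, "ry": 0, "rz": 0}, {"dx": 0.15, "dy": 0, "dz": 0, "rx": 0, "ry": 0, "rz": 0}, {"dx": 0.15, "dy": 0, "dz": 0, "rx": 0, "ry": 0, "rz": 0}, {"dx": 0, "dy": 0, "dz": 0, "rx": 0, "ry": 0, "rz": 0}]'

```text
clock: 18.68
eef_pos: [483.0, 280.3, 68.7]
tool_rot: [-0.675, 0.738, -0.0, -0.0]
wrist_force: [0.2, 0.4, 1.3]
gripper_width: 0.3
finger_force: 0.6
```

>>> step_arm --motion '[{"dx": 0.15, "dy": 0, "dz": 0, "rx": 0, "ry": 0, "rz": 0}, {"dx": 0.15, "dy": 0, "dz": 0, "rx": 0, "ry": 0, "rz": 0}, {"dx": 0.15, "dy": 0, "dz": 0, "rx": 0, "ry": 0, "rz": 0}, {"dx": 0.15, "dy": 0, "dz": 0, "rx": 0, "ry": 0, "rz": 0}, {"dx": 0.15, "dy": 0, "dz": 0, "rx": 0, "ry": 0, "rz": 0}, {"dx": 0, "dy": 0, "dz": 0, "rx": 0, "ry": 0, "rz": 0}]'

```text
clock: 19.42
eef_pos: [480.8, 257.6, 68.5]
tool_rot: [-0.675, 0.738, -0.0, -0.0]
wrist_force: [0.8, 1.2, 0.5]
gripper_width: 0.3
finger_force: 0.6
```

```bash
python3 -c "
from g import *
plan(*bed(-51,60.5),69,-94.9)"
```

```text
t 19.43 pos [480.8 257.6  68.5] alpha -95.08 tilt [-0.0003 -0.0006] F [0.8 1.2 0.5] w 0.3 shift [ 0.379 -0.005 -0.016] turn -0.018
```

>>> step_arm --motion '[{"dx": 0.1, "dy": 0, "dz": 0, "rx": 0, "ry": 0, "rz": 0}, {"dx": 0.1, "dy": 0, "dz": 0, "rx": 0, "ry": 0, "rz": 0}, {"dx": 0.1, "dy": 0, "dz": 0, "rx": 0, "ry": 0, "rz": 0}, {"dx": 0, "dy": 0, "dz": 0, "rx": 0, "ry": 0, "rz": 0}]'

```text
clock: 19.92
eef_pos: [480.1, 248.9, 68.5]
tool_rot: [-0.675, 0.738, -0.0, -0.0]
wrist_force: [0.9, 0.9, 0.6]
gripper_width: 0.4
finger_force: 0.8
```

>>> step_arm --motion '[{"dx": 0.06, "dy": 0, "dz": 0, "rx": 0, "ry": 0, "rz": 0}, {"dx": 0.06, "dy": 0, "dz": 0, "rx": 0, "ry": 0, "rz": 0}, {"dx": 0, "dy": 0, "dz": 0, "rx": 0, "ry": 0, "rz": 0}]'

```text
clock: 20.3
eef_pos: [479.8, 245.9, 68.6]
tool_rot: [-0.675, 0.738, 0.0, 0.0]
wrist_force: [-0.0, 4.2, -0.1]
gripper_width: 0.4
finger_force: 1.9
```

>>> step_arm --motion '[{"dx": 0.05, "dy": 0, "dz": 0, "rx": 0, "ry": 0, "rz": 0}, {"dx": 0.05, "dy": 0, "dz": 0, "rx": 0, "ry": 0, "rz": 0}, {"dx": 0, "dy": 0, "dz": 0, "rx": 0, "ry": 0, "rz": 0}]'

```text
clock: 20.68
eef_pos: [480.0, 245.4, 68.8]
tool_rot: [-0.675, 0.738, 0.001, 0.002]
wrist_force: [-4.1, 13.7, -3.0]
gripper_width: 0.4
finger_force: 6.8
```

>>> step_arm --motion '[{"dx": 0.03, "dy": 0, "dz": 0, "rx": 0, "ry": 0, "rz": 0}, {"dx": 0, "dy": 0, "dz": 0, "rx": 0, "ry": 0, "rz": 0}]'

```text
clock: 20.92
eef_pos: [480.0, 245.3, 68.8]
tool_rot: [-0.675, 0.737, 0.001, 0.003]
wrist_force: [-4.5, 17.0, -4.2]
gripper_width: 0.7
finger_force: 8.2
```

>>> step_arm --motion '[{"dx": -0.3, "dy": 0, "dz": 0, "rx": 0, "ry": 0, "rz": 0}, {"dx": -0.6, "dy": 0, "dz": 0, "rx": 0, "ry": 0, "rz": 0}, {"dx": 0, "dy": 0, "dz": -0.8, "rx": 0, "ry": 0, "rz": 0}, {"dx": 0, "dy": 0, "dz": -1, "rx": 0, "ry": 0, "rz": 0}, {"dx": -1, "dy": 0, "dz": -1, "rx": 0, "ry": 0, "rz": 0}, {"dx": -1, "dy": 0.5, "dz": 0, "rx": 0, "ry": 0, "rz": 0}, {"dx": 0, "dy": 0, "dz": 0, "rx": 0, "ry": 0, "rz": 0}, {"dx": 0, "dy": 0, "dz": 0, "rx": 0, "ry": 0, "rz": 0}]'

```text
clock: 21.92
eef_pos: [471.8, 329.5, 152.0]
tool_rot: [-0.675, 0.737, -0.0, -0.001]
wrist_force: [0.1, -0.4, 0.4]
gripper_width: 0.5
finger_force: 0.0
```

```bash
python3 -c "
from g import *
s=r.state();print(s['eef_pos'],s['clock'])
import cv2
a=r.snapshot('top')[:,:,::-1];b=r.snapshot('scene')[:,:,::-1]
a=cv2.resize(a[200:290,220:340],(800,600),interpolation=2);cv2.imwrite('pics/t3.png',a)
cv2.imwrite('pics/s3.png',cv2.resize(b[190:280,220:340],(800,600),interpolation=2))"
```

```text
[471.84903023 329.46477336 151.98285122] 21.925
```

View pics/t3.png

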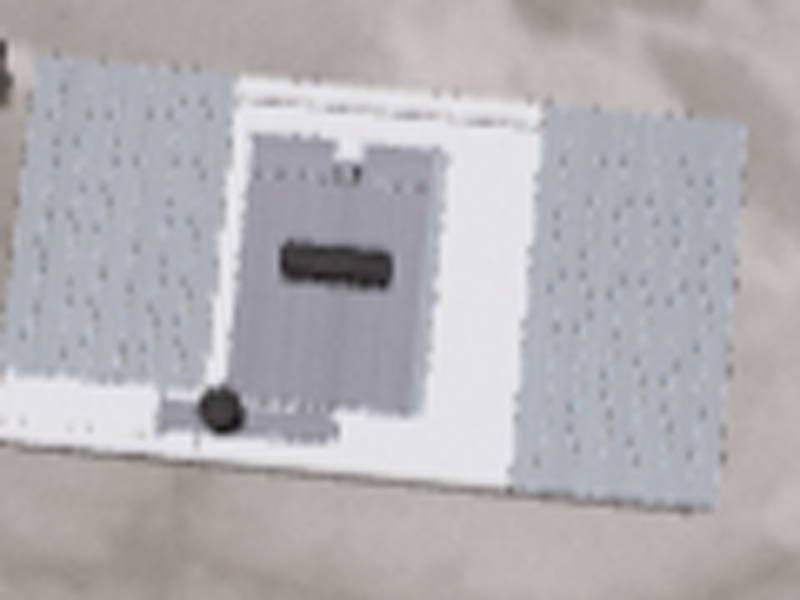

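```bash
python3 -c "
from g import *
import cv2
for cam,pre,o,z in(('top','t',(220,200),60),('scene','s',(220,190),52)):
  P=[]
  for i in(2,3):
    im=cv2.imread(f'pics/{pre}{i}.png');m=(im.max(2)<70).astype(np.uint8)
    n,l,st,c=cv2.connectedComponentsWithStats(m)
    reg=(370,440,40,260) if pre=='t' else (190,340,90,330)
    for k in range(1,n):
      if st[k,4]>300 and reg[0]<c[k][1]<reg[1] and reg[2]<c[k][0]<reg[3]:
        uv=(c[k]+.5)*.15-.5+np.array(o);p=cast(cam,[uv],z)[0];P.append(p);print(pre,i,st[k],p.round(1))
  if len(P)>=2: print(np.linalg.norm(P[0]-P[-1]))
"
```

```text
t 2 [  49  376   46   43 1164] [482.2 277.7  60. ]
t 3 [ 201  391   41   42 1122] [477.9 229.3  60. ]
48.57356716284863
s 2 [ 112  202   31   60 1370] [481.7 278.2  52. ]
s 3 [ 196  261   34   60 1474] [477.4 229.9  52. ]
48.43760507270686
```

```bash
python3 -c "
from workcell import r
print(r.sign_off())"
```

```text
the job is handed in; nothing more can be done
None
```

The blade is home on the pin and square to the bed, the bolt is pushed across to its stop, and the gripper is clear. I handed the job in at about 22 s: no slicer contact read above about 25 N, the bowl, cup and jar were not touched, and the camera put bolt travel at 48.5 mm against the nominal 50, within its 2 mm accuracy.

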